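# Shut the terminal covers and rock a relay out of its base

## Task

First press both yellow hinged terminal covers of the relay base down until they snap and stay shut. Then rock the orange plug-in relay from side to side, towards one steel jaw and then the other, until both stiff jaws have been pushed back and let go of it (a straight pull will not free it), and lift it out, leaving the covers shut. Finish while still holding the relay still and upright in the gripper over its base, its foot just clear above the jaws and touching nothing but the gripper; leave the other things on the bench where they are.

Things in the scene. Friction and masses are not known exactly. Their poses are not given: they have to be found in the camera images.
- base: Relay base: dark grey block fixed to the bench, 196 (x) by 110 (y) mm, deck 16 mm high. Origin: centre of its underside, on the bench; z up. x runs through the two yellow covers (front at -x, rear at +x), y through the two steel jaws (left at +y, right at -y). Jaws and housings: |y| 13 to 48 mm, |x| under 18 mm, tops 52 mm above the bench; all else is under 39 mm with the covers shut.
- pocket (a point): Middle of the floor of the relay's pocket, 10 mm above the bench, at the base's middle. The pocket is 28 (x) by 23 (y) mm and 6 mm deep.
- front_cover (a joint): Opening angle of the front cover (rad): 0 is flat shut, grows as it opens, to 1.0. Yellow plate 62 long, 56 wide, 3 mm thick; hinge along the base's y, 22 mm from its middle, 34 mm above the bench; free edge to -x. Starts half open, stays by light friction. Pressing the free end takes up to about 6 N just before shut; then it snaps past a latch and stays; let go unlatched it springs open.
- rear_cover (a joint): Opening angle of the rear cover (rad): the mirror image of the front cover, free edge pointing to the base's +x.
- front_tab (a point): Where to press the front cover: a point on its upper face, 51 mm from the hinge, on its centre line (11 mm from its free edge). When shut it is 35.5 mm above the bench, at x = -73 mm, y = 0 of the base.
- rear_tab (a point): The same point on the rear cover. When shut it is 35.5 mm above the bench, at x = +73 mm, y = 0 of the base.
- left_jaw (a joint): How far the left jaw (base's +y) is pushed back from the relay (m): 0 fully in, at most 0.009. Slides level along the base's y, takes about 5 N to move, stays where pushed. Its nose is 4 mm thick, 34 to 38 mm above the pocket floor, in the relay's waist, overhanging the relay's wider lower part by 3.3 mm: pushed back 4 mm or more it lets the relay past.
- right_jaw (a joint): The same for the right steel jaw (base's -y).
- relay_centre (a point): Centre of the orange plug-in relay, 40 mm above its underside; z is its long axis, x and y as the base's. 80 mm tall, about 0.11 kg. Heights above its underside: black foot 24 (x) by 18 (y) mm to 10 mm, lower part 28 by 32 to 28, waist 28 by 25 to 43, orange cap 30 (x) by 32 (y) from 43 to 80: grip it there.
- relay_foot (a point): Centre of the underside of the relay's foot; axes as relay_centre. Seated it is 10 mm above the bench, loose in the pocket (2 mm play), and lifts 6 mm before the jaws hold it. Leant 0.2 rad about its foot towards a jaw (pivoting on the foot's edge, 9 mm from the middle) it pushes that jaw back about 6 mm; about 0.25 rad is as far as it leans.
- spare: Bystander: a spare relay with a blue cap lying on the bench, 80 by 30 by 32 mm; origin under its middle.
- driver: Bystander: a red-handled screwdriver about 150 mm long lying along its x; origin under its middle.
- clip: Bystander: a red test clip with a thin red stem along its x, about 120 mm long, 18 mm high; origin on the bench.
- meter: Bystander: a yellow multimeter lying flat, 150 by 75 by 36 mm; origin under its middle.
- mug: Bystander: a blue mug, 80 mm across and 90 mm high; origin under its middle.
- breadboard: Bystander: a white breadboard, 165 by 55 mm, 15 mm high; origin under its middle.
Not all that is in view belongs to the job. What is shaped like the part that bears relay_centre but pink is not meant.

How it is judged (in metres and radians):
On the way, in this order (a step that is already met when the one before it is completed fails the run):
1. both covers pressed shut while the relay is still seated (value of joint each of front_cover, rear_cover below 0.05 rad and z of relay_foot in the frame of base below 0.02 m), for 0.2 s.
2. relay rocked over to one side, that jaw pushed back (z of relay_foot in the frame of base below 0.02 m and value of joint any of left_jaw, right_jaw above 0.0025 m), for 0.05 s.
3. rocked to the other side too: both jaws pushed back while the relay is still down in its base (z of relay_foot in the frame of base below 0.02 m and value of joint each of left_jaw, right_jaw above 0.0025 m), for 0.05 s.
At the end, for the whole second after the job is handed in: Both covers shut (under 0.05 rad); the relay held in the fingers, still (under 0.03 m/s), upright within 0.2 rad, not touching the base, the underside of its foot 53 to 105 mm above the bench (1 to 53 mm above the jaw tops) and within 30 mm to the side of the base's middle (value of joint each of front_cover, rear_cover below 0.05 rad and z of relay_foot in the frame of base between 0.053 and 0.105 m and horizontal distance between relay_foot and base below 0.03 m and angle between relay_centre's own z axis and vertical below 0.2 rad and contact force between relay and the fingers above 1 N and contact force between relay and base below 0.2 N and linear speed of relay below 0.03 m/s); the arm keeps its last pose, push and grip.
It fails at once if something else on the bench was pushed more than 30 mm (distance of any of spare, driver, clip, meter, mug, breadboard from where it was at the start of the episode above 0.03 m).
It also fails if it takes over 58 s, if anything falls off the work surface, if the arm or the gripper's body presses on something with over 40 N, if the wrist force passes 120 N, or if a joint passes its speed limit or range.

## Robot

A 6-joint arm with a two-finger parallel gripper is mounted at the origin on the work surface. World frame = base frame: x ahead of the robot, y to its left, z up, the work surface at z = 0. Lengths are in mm, angles in rad, forces in N, time in s.
With the tool pointing down it reaches from about 225 to 725 mm from the base axis. Payload 3.1 kg.
Tool frame: the origin (TCP) lies between the finger pads; the fingertips stand 25 mm ahead of it and the grasp point (between the pads) lies 6 mm ahead of it; y points along the fingers, z is the direction in which the jaws open and shut, and the axes are right-handed (so a half turn about y gives the same grasp; the last joint's range is limited). The gripper opens to 85 mm and grips with 20 to 120 N. Pads are 22 mm wide; open, the fingers measure 114 mm over their backs; the gripper's body (76 mm by 85 mm) begins 54 mm behind the grasp point. The pads swing forward as they close: fully open they stand 13 mm farther back than shut.
Start: joints at [-0.128, 0.048, 0.099, 1.622, 0, 1.443], TCP at [524.993, -0.012, 256.312] pointing down, gripper open.
Joint ranges: [-2.91, 2.91], [-0.99, 1.94], [-1.21, 1.42], [-2.12, 2.29], [-1.49, 1.47], [-3.14, 3.14]. Speed limits (rad/s): [2.79, 2.79, 3.14, 3.14, 3.14, 3.14].

## Interface

Orientations are given as a 3x3 rotation matrix whose columns are the frame's x, y, z axes.
In Python, from rig import bot, optics, status gives the robot as it stands. Calls block until the motion is done:
- bot.movep(position, orientation): joint-space move of the TCP to a pose.
- bot.movel(position, frame=None, velocity=150): straight line of the TCP; frame=None keeps the orientation; velocity is the mean speed in mm/s.
- bot.move_joints(angles): joint-space move.
- bot.open_gripper() and bot.close_gripper(): open the fingers fully, or close them until they stop; the grip force is fixed at half the most.
- bot.hold(seconds).
- bot.solve_ik(position, orientation): joint angles nearest the present ones, or None.
- optics.snapshot(name): name is "scene" or "side" or "wrist"; returns (picture, depth): 480x640x3 uint8, blue, green, red; 480x640 float32, mm along the optical axis (not along the pixel's ray), 0 where there is no reading.
- optics.camera_params(name): a dict with "fx", "fy", "cx", "cy" (pixels), "xyz" and "orientation" of the camera in the world. Camera axes: x right, y down, z forward; pixel columns grow to the right and rows downward; lengths in mm; the calibration is good to about 2 mm. A picture is of the moment at which its call begins: read the wrist's pose just before it. camera_params takes no time and is no camera call; for the wrist camera it gives the pose at the moment of the call.
A pose or a line that the arm cannot do raises bot.PlanningError and nothing moves.
- bot.job_done(): hands the job in, once; it reports no verdict.
Readings, each from a call of its own:
- status.read_time_s(): time.
- status.read_q(): joint angles.
- status.read_joint_vel(): joint speeds.
- status.read_tau(): joint torques, N m.
- status.read_position(): TCP position.
- status.read_eef_rot(): TCP orientation.
- status.read_contact_force(): force on the tool from outside, world axes, zero at the start.
- status.read_ft_torque(): the same for the moment, N m.
- status.read_finger_gap(): opening from 0.0 (shut) to 1.0 (fully open).
Only numpy, scipy, OpenCV 4.12 (cv2) and the standard library are available. Lean on these libraries where they do the work, as an engineer would, in place of code of your own. Each camera call takes 0.05 s, during which the arm holds its last target. There are 200 camera calls.

## Working session

There is one attempt and no reset: what is moved stays moved. The work goes in short steps, each a Python script; the robot and the scene stay as the last script left them, time stands still between calls to the robot, and variables do not carry over. Pictures are saved under pics/ and viewed, about 8 in all and at most 12, crops included, and the job is handed in when it is done.

```bash
ls; mkdir -p pics
python3 - <<'E'
from rig import bot,optics,status
import cv2,numpy as np
for n in ["scene","side"]:
    p,d=optics.snapshot(n); cv2.imwrite(f"pics/{n}0.png",p); np.save(f"pics/{n}0.npy",d); c=optics.camera_params(n); print(n,c)
print(status.read_time_s(),status.read_eef_rot(),status.read_position(), optics.camera_params("wrist"))
p,d=optics.snapshot("wrist"); cv2.imwrite("pics/wrist0.png",p); np.save("pics/wrist0.npy",d)
E
```

```text
pics
scene {'fx': 488.5262052689626, 'fy': 488.5262052689626, 'cx': 322.7314959765712, 'cy': 228.98014183883777, 'xyz': array([ 920.0375151 , -513.50040769, 1050.48142355]), 'orientation': array([[ 0.80090334,  0.50083178, -0.32820934],
       [ 0.59871802, -0.67850371,  0.42564004],
       [-0.0095172 , -0.53740138, -0.8432729 ]])}
side {'fx': 548.8837910968257, 'fy': 548.8837910968257, 'cx': 320.6226442990173, 'cy': 245.88773668989603, 'xyz': array([384.56783545, 863.49242844, 844.63362765]), 'orientation': array([[-0.97752661, -0.15261268,  0.14543418],
       [-0.20977109,  0.63569034, -0.74289561],
       [ 0.02092419, -0.75670811, -0.65341795]])}
0.1 [[-5.74712890e-05 -2.06184464e-03  9.99997873e-01]
 [-9.99999962e-01  2.69917095e-04 -5.69148808e-05]
 [-2.69799171e-04 -9.99997838e-01 -2.06186008e-03]] [5.24513376e+02 3.45527093e-02 2.55246501e+02] {'fx': 369.34281786472104, 'fy': 369.34281786472104, 'cx': 321.41484210236666, 'cy': 236.96753542617145, 'xyz': array([524.27908508,  70.07725383, 372.75857271]), 'orientation': array([[ 9.99999024e-01,  3.00480539e-04, -1.36424695e-03],
       [-8.61781352e-05, -9.61462875e-01, -2.74934779e-01],
       [-1.39428534e-03,  2.74934629e-01, -9.61461911e-01]])}
```

View pics/scene0.png

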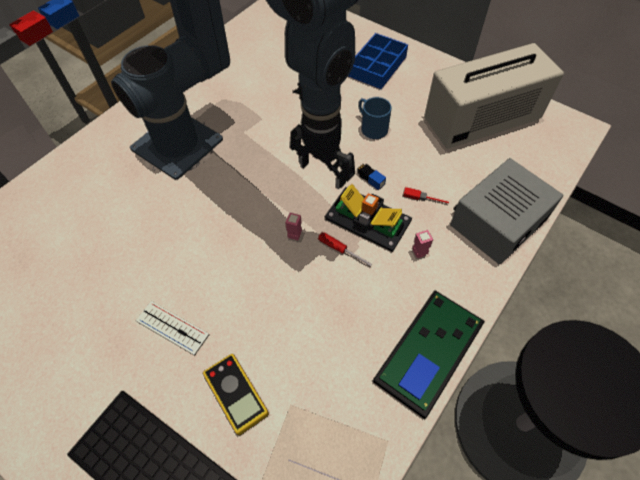

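View pics/side0.png

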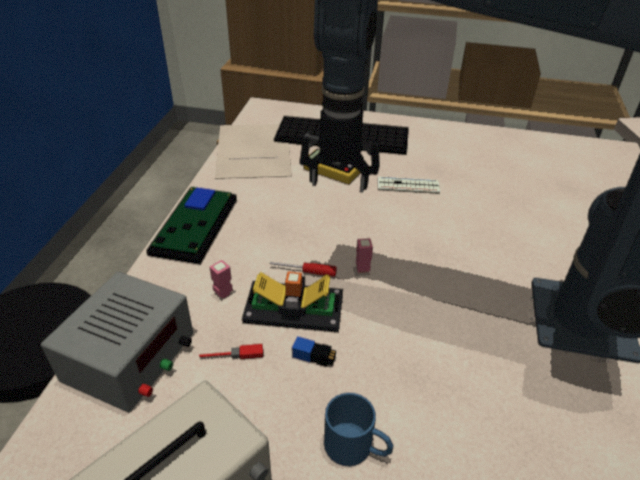

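```bash
cat > h.py <<'E'
import numpy as np,cv2
from rig import bot,optics,status
def ray(c,u,v,z):
    d=c["orientation"]@np.array([(u-c["cx"])/c["fx"],(v-c["cy"])/c["fy"],1.]); return c["xyz"]+d*(z-c["xyz"][2])/d[2]
def deproj(c,u,v,Z):
    return c["xyz"]+np.stack([(u-c["cx"])/c["fx"]*Z,(v-c["cy"])/c["fy"]*Z,Z],-1)@c["orientation"].T
def blobs(p,lo,hi,amin=30):
    m=cv2.inRange(cv2.cvtColor(p,cv2.COLOR_BGR2HSV),lo,hi)
    n,l,s,ce=cv2.connectedComponentsWithStats(m)
    return [(l==i,s[i],ce[i]) for i in range(1,n) if s[i][4]>=amin]
def down(yaw):  # jaw-opening axis (tool z) along yaw; tool y down
    z=np.array([np.cos(yaw),np.sin(yaw),0]); y=np.array([0,0,-1.]); return np.column_stack([np.cross(y,z),y,z])
ORANGE=((6,150,90),(17,255,255)); YELLOW=((20,140,80),(34,255,255))
E
python3 - <<'E'
from h import *
C={}
for n in ["scene","side"]:
    p=cv2.imread(f"pics/{n}0.png"); d=np.load(f"pics/{n}0.npy"); c=optics.camera_params(n)
    for k,r in dict(O=ORANGE,Y=YELLOW).items():
        for m,s,ce in blobs(p,*r):
            v,u=np.nonzero(m&(d>0)); P=deproj(c,u.astype(float),v.astype(float),d[v,u].astype(float))
            print(n,k,s,ce.round(1),"mean",P.mean(0).round(1),"min",P.min(0).round(),"max",P.max(0).round())
    m=cv2.inRange(p,(0,0,0),(75,75,75))
    # dark things of height 5..25 mm
    V,U=np.mgrid[:480,:640].astype(float); P=deproj(c,U,V,d.astype(float))
    m=(m>0)&(d>0)&(P[...,2]>8)&(P[...,2]<24)&(abs(P[...,0]-560)<250)&(abs(P[...,1])<300)
    nn,l,s,ce=cv2.connectedComponentsWithStats(m.astype(np.uint8))
    for i in range(1,nn):
        if s[i][4]>150:
            q=P[l==i][:,:2].astype(np.float32); print(n,"dark",s[i],q.mean(0).round(1),cv2.minAreaRect(q))
E
```

```text
scene O [362 194  17  14  87] [370.  200.9] mean [589.3 105.2  87.8] min [573.  89.  38.] max [603. 154.  94.]
scene Y [340 185  24  32 450] [352.4 199.8] mean [542.6  99.7  60.2] min [515.  72.  14.] max [576. 133.  90.]
scene Y [371 207  31  20 431] [386.6 216.6] mean [636.5 111.3  54.1] min [603.  79.  16.] max [667. 166.  75.]
scene Y [203 354  65  81 696] [238.7 400.3] mean [ 632.1 -429.2   31.7] min [ 535. -479.    6.] max [ 693. -367.   40.]
scene dark [ 325  200   87   51 1005] [605.7  76.6] ((587.9569702148438, 106.2335205078125), (194.54049682617188, 112.06072235107422), 5.7603983879089355)
side O [285 272  17  22 112] [292.6 282. ] mean [584.6 118.   84.3] min [571.  96.  57.] max [600. 127.  93.]
side Y [318 164  40  20 394] [336.7 173. ] mean [ 588.7 -376.4   23. ] min [ 491. -409.    3.] max [645.  15. 298.]
side Y [253 273  33  33 652] [269.7 289.1] mean [632.9 117.2  52.4] min [598.  71.  13.] max [683. 147.  77.]
side Y [301 275  29  33 503] [315.1 291.2] mean [541.4 107.1  57.7] min [514.  55.  14.] max [573. 137.  83.]
side dark [ 243  288  100   42 1517] [574.6 142. ] ((585.1135864257812, 113.33961486816406), (194.67938232421875, 112.15050506591797), 7.311448574066162)
side dark [293 350  42  15 220] [514.7 236.9] ((516.0479736328125, 236.05824279785156), (78.04573822021484, 15.130695343017578), 4.9042534828186035)
```

Run:
```python
from h import *
yaw=0.114; b=np.array([587,110]); ex=np.array([np.cos(yaw),np.sin(yaw)])
R=down(yaw+np.pi/2)
for s in (1,-1):
    print(bot.solve_ik(np.r_[b-35*ex,260],down(yaw+s*np.pi/2)), bot.solve_ik(np.r_[b-35*ex,80],down(yaw+s*np.pi/2)))
bot.movep(np.r_[b-45*ex,260],R); bot.hold(.3)
c=optics.camera_params("wrist"); p,d=optics.snapshot("wrist")
cv2.imwrite("pics/w1.png",p); np.savez("pics/w1.npz",d=d,**c)
print(c["xyz"],status.read_time_s())
for k,r in dict(O=ORANGE,Y=YELLOW).items():
    for m,s,ce in blobs(p,*r):
        v,u=np.nonzero(m&(d>0)); P=deproj(c,u.astype(float),v.astype(float),d[v,u].astype(float)) if len(u) else np.zeros((1,3))
        print(k,s,ce.round(1),P.mean(0).round(1),P.min(0).round(),P.max(0).round())
V,U=np.mgrid[:480,:640].astype(float); P=deproj(c,U,V,d.astype(float))
# cap top plane
m=(d>0)&(abs(P[...,2]-90)<5)&(np.hypot(P[...,0]-587,P[...,1]-110)<45)
q=P[m]; print("top",len(q),q.mean(0).round(1) if len(q) else 0, cv2.minAreaRect(q[:,:2].astype(np.float32)) if len(q) else 0)
m=(d>0)&(P[...,2]>9)&(np.hypot(P[...,0]-587,P[...,1]-110)<125)&(P[...,2]<100)
q=P[m]; print("base",len(q),cv2.minAreaRect(q[:,:2].astype(np.float32)))
m&=(abs(P[...,2]-16)<4); q=P[m]; print("deck",len(q),q[:,2].mean(),cv2.minAreaRect(q[:,:2].astype(np.float32)))
```

```text
[ 0.0704203   0.14734804  0.21339512  1.6368434   0.         -0.0435797 ] [ 0.0704203   0.17850339 -0.1110779   1.28121504  0.         -0.0435797 ]
[0.0704203  0.14734804 0.21339512 1.6368434  0.         3.09801295] [ 0.0704203   0.17850339 -0.1110779   1.28121504  0.          3.09801295]
[472.65839557  97.20908286 377.53820823] 1.8333
O [300 258  39  34 735] [319.4 273.6] [586.8 108.3  88.7] [571.  91.  36.] [623. 125.  92.]
Y [ 286  188   68   49 1996] [319.5 211.9] [541.3 103.1  60.1] [515.  73.  15.] [576. 133.  81.]
Y [ 290  271   59   72 3002] [318.9 312. ] [638.3 113.4  56.6] [604.  82.  16.] [665. 143.  72.]
top 1333 [585.7 108.   89.8] ((586.7885131835938, 107.93869018554688), (30.504703521728516, 31.86284637451172), 7.004170894622803)
base 22982 ((587.1251831054688, 109.81482696533203), (196.880126953125, 248.59979248046875), 6.168807506561279)
deck 8968 15.989983944355979 ((587.1373901367188, 106.26893615722656), (196.8719940185547, 241.06951904296875), 6.572272300720215)
```

View pics/w1.png

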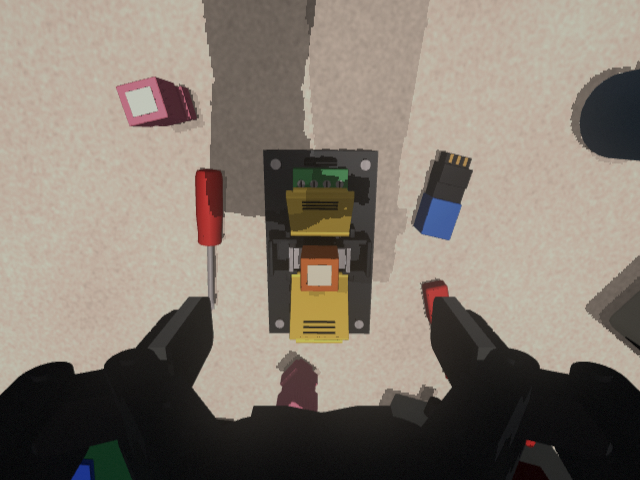

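```bash
cat >> h.py <<'E'
yaw=0.117; B=np.array([587.,108.3]); EX=np.array([np.cos(yaw),np.sin(yaw)]); EY=np.array([-EX[1],EX[0]])
R0=down(yaw+np.pi/2)
def at(x,y,z): return np.r_[B+x*EX+y*EY,z]
E
python3 - <<'E'
from h import *
c=dict(np.load("pics/w1.npz")); S=np.array([ray(c,u,v,16) for u,v in [(275.5,164),(366,164),(279.5,324),(361,324)]])
print(S.round(1),S.mean(0),[np.degrees(np.arctan2(*(S[j]-S[i])[1::-1])) for i,j in((0,2),(1,3))])
E
cat > press.py <<'E'
from h import *
bot.close_gripper()
for s in (1,-1):
    bot.movep(at(s*63,0,140),R0); bot.hold(.2); f0=status.read_contact_force()
    bot.movel(at(s*63,0,100),velocity=120)
    bot.movel(at(s*73,0,66),velocity=60)
    for z in np.arange(65,54,-1.):
        bot.movel(at(s*73,0,z),velocity=40); f=status.read_contact_force()-f0
        print(z,f.round(1),status.read_position().round(1)[2])
        if f[2]>18: break
    bot.hold(.15)
    bot.movel(at(s*73,0,140),velocity=150)
print(status.read_time_s())
E
python3 press.py
```

```text
[[507.8  56.4  16. ]
 [498.  143.   16. ]
 [678.9  74.3  16. ]
 [668.8 162.7  16. ]] [588.36906858 109.10829623  16.        ] [np.float64(5.9900788199543475), np.float64(6.579121864514381)]
65.0 [-0.8 -0.4 -0.1] 64.6
64.0 [-0.8 -0.6  0.9] 63.9
63.0 [0.8 1.  0.7] 62.7
62.0 [-0.1 -0.1  0.5] 61.7
61.0 [ 0.7  0.2 -0.2] 61.1
60.0 [-1.6  0.3  2.3] 60.6
59.0 [-2.3 -0.3  6. ] 60.5
58.0 [-3.9 -0.4  8.1] 60.4
57.0 [-4.5  0.  11. ] 60.3
56.0 [-5.8 -0.8 14.4] 60.2
55.0 [-6.9 -0.7 16.5] 60.1
65.0 [1.1 1.6 3. ] 65.2
64.0 [ 2.2  0.7 -0.1] 63.7
63.0 [ 1.9  0.5 -0.7] 62.0
62.0 [ 1.4  0.  -2.4] 61.4
61.0 [ 0.1  1.4 -0.7] 61.0
60.0 [-0.7  1.7  2.8] 60.5
59.0 [-2.4  0.6  6.3] 60.4
58.0 [-4.4  0.7 10.6] 60.3
57.0 [-6.4 -0.2 14.5] 60.1
56.0 [-7.4 -0.5 18. ] 60.0
13.7167
```

```bash
cat > look.py <<'E'
import sys
from h import *
bot.movep(at(-45,0,250),R0); bot.open_gripper(); bot.hold(.2)
c=optics.camera_params("wrist"); p,d=optics.snapshot("wrist"); cv2.imwrite(f"pics/{sys.argv[1]}.png",p[100:400,180:460])
V,U=np.mgrid[:480,:640].astype(float); P=deproj(c,U,V,d.astype(float))
for m,s,ce in blobs(p,*YELLOW,300): q=P[m&(d>0)]; print("Y",s,ce.round(),q.mean(0).round(1),np.percentile(q[:,2],[5,50,95]).round(1))
m=(d>0)&(abs(P[...,2]-90)<4)&(np.hypot(*(P[...,:2]-B).transpose(2,0,1))<45)
q=P[m]; print("top",len(q),q.mean(0).round(1),cv2.minAreaRect(q[:,:2].astype(np.float32)))
print(status.read_time_s())
E
python3 look.py w2
```

```text
Y [ 291  164   63   76 4060] [321. 204.] [536.5 102.6  35.6] [34.2 35.6 37.2]
Y [ 292  275   58   62 2349] [320. 311.] [643.  113.8  35.7] [34.5 35.7 37. ]
top 1363 [585.9 108.1  89.9] ((586.6455688476562, 108.32923889160156), (30.27657127380371, 31.24595832824707), 6.1305670738220215)
15.275
```

View pics/w2.png

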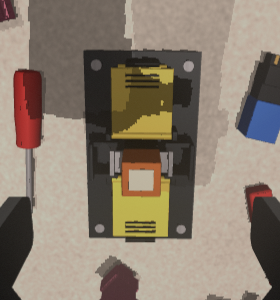

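```bash
cat > rock.py <<'E'
from h import *
from scipy.spatial.transform import Rotation as Ro
f0=status.read_contact_force()
bot.movep(at(0,0,130),R0); bot.movel(at(0,0,87),velocity=100); bot.close_gripper()
p0=status.read_position(); print("grip",status.read_finger_gap(),p0.round(1),(status.read_contact_force()-f0).round(1))
T=at(0,0,87)
def lean(a):  # a>0 towards +y of base
    piv=at(0,9*np.sign(a),10); Q=Ro.from_rotvec(-a*np.r_[EX,0]).as_matrix()
    bot.movel(piv+Q@(T-piv),frame=Q@R0,velocity=45)
for tgt in (1,-1):
    for a in (.08,.14,.2,.23):
        lean(tgt*a); r=status.read_eef_rot(); f=status.read_contact_force()-f0
        ang=np.arcsin(r[:,1]@np.r_[EY,0]); d=status.read_position()-T
        print(tgt*a,"actual",(-ang).round(3),"dy,dz",(d[:2]@EY).round(1),d[2].round(1),"F",f.round(1),status.read_ft_torque().round(2))
    bot.hold(.15)
    bot.movel(T,frame=R0,velocity=45)
print(status.read_time_s(),status.read_finger_gap(),(status.read_contact_force()-f0).round(1))
E
python3 rock.py
python3 - <<'E'
from h import *
p,d=optics.snapshot("side"); cv2.imwrite("pics/s3.png",cv2.resize(p[220:350,210:370],None,fx=4,fy=4,interpolation=cv2.INTER_CUBIC))
E
```

```text
grip 0.3636807855471214 [587.6 108.2  87.7] [-0.6 -0.4  1.4]
0.08 actual 0.081 dy,dz 6.1 1.0 F [ 0.9 -1.8  2.6] [-0.46 -0.2   0.02]
0.14 actual 0.14 dy,dz 10.2 1.0 F [ 1.1 -2.5  4.1] [-0.84 -0.26 -0.05]
0.2 actual 0.2 dy,dz 14.7 0.6 F [ 1.4 -4.1  3.7] [-1.07 -0.35  0.05]
0.23 actual 0.23 dy,dz 16.9 0.4 F [ 1.6 -4.5  4.3] [-1.14 -0.33  0.02]
-0.08 actual -0.085 dy,dz -4.6 0.9 F [0.1 0.4 6.4] [ 0.11 -0.02 -0.03]
-0.14 actual -0.145 dy,dz -9.1 0.9 F [0.4 1.3 5.4] [ 0.21  0.01 -0.01]
-0.2 actual -0.206 dy,dz -13.5 0.7 F [0.7 1.9 6.4] [ 0.42 -0.06  0.03]
-0.23 actual -0.236 dy,dz -15.6 0.4 F [-0.7  3.   6.2] [0.7  0.07 0.01]
20.4417 0.36023619358267794 [-0.2  2.   6.6]
```

View pics/s3.png

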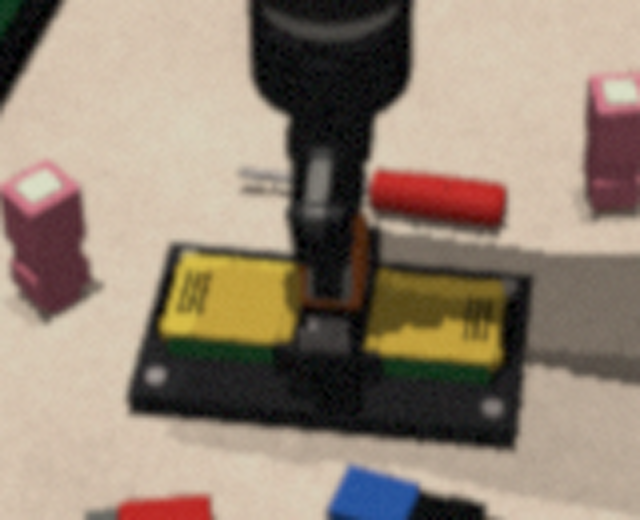

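```bash
cat > rock2.py <<'E'
from h import *
from scipy.spatial.transform import Rotation as Ro
T=at(0,0,87)
def rep(n):
    d=status.read_position()-T
    print(n,"dy,dz",(d[:2]@EY).round(1),d[2].round(1),"F",status.read_contact_force().round(1),status.read_ft_torque().round(2))
rep("rest")
for a,s in ((-.12,0),(-.2,0),(-.24,0),(-.24,-2),(-.12,0),(.12,0),(.2,0),(.24,0),(.24,2)):
    piv=at(0,9*np.sign(a),10); Q=Ro.from_rotvec(-a*np.r_[EX,0]).as_matrix()
    bot.movel(piv+Q@(T-piv)+s*np.r_[EY,0],frame=Q@R0,velocity=45); bot.hold(.05); rep((a,s))
bot.movel(T,frame=R0,velocity=45); rep("rest")
for z in (3,6,7.5,9):
    bot.movel(T+[0,0,z],velocity=30); bot.hold(.1); rep(("lift",z))
print(status.read_time_s())
E
python3 rock2.py
```

```text
rest dy,dz 1.1 0.7 F [-0.7  1.6  6.3] [0.52 0.13 0.05]
(-0.12, 0) dy,dz -9.6 1.0 F [0.7 0.4 5.7] [ 0.21 -0.01 -0.02]
(-0.2, 0) dy,dz -14.5 0.6 F [0.  3.1 7. ] [ 0.77  0.1  -0.  ]
(-0.24, 0) dy,dz -16.8 0.3 F [0.1 5.1 5.6] [1.17 0.12 0.  ]
(-0.24, -2) dy,dz -17.8 0.3 F [-0.3  5.5  4.6] [ 1.5   0.06 -0.05]
(-0.12, 0) dy,dz -8.3 1.0 F [-1.3  2.3  6.4] [0.77 0.23 0.05]
(0.12, 0) dy,dz 8.4 0.9 F [-1.4 -0.4  6.4] [-0.01  0.13 -0.01]
(0.2, 0) dy,dz 13.9 0.6 F [ 0.2 -1.   5.7] [-0.37  0.01 -0.02]
(0.24, 0) dy,dz 16.3 0.2 F [ 1.3 -2.6  6.1] [-0.74 -0.15  0.  ]
(0.24, 2) dy,dz 17.6 0.2 F [ 1.4 -4.7  5.6] [-1.22 -0.28 -0.02]
rest dy,dz -0.9 0.7 F [-0.  -0.9  7.8] [-0.08  0.13 -0.08]
('lift', 3) dy,dz 0.1 1.4 F [-0.3  0.4 -0.9] [ 0.02 -0.02  0.04]
('lift', 6) dy,dz 0.1 6.0 F [-1.1  0.2 -0.2] [ 0.03 -0.   -0.03]
('lift', 7.5) dy,dz 0.0 7.6 F [ 0.7 -0.  -0.2] [-0.03  0.04 -0.04]
('lift', 9) dy,dz 0.0 9.1 F [-0.   0.2 -1.2] [-0.01  0.07 -0.05]
25.8583
```

Run:
```python
from h import *
T=at(0,0,87)
bot.movel(T+[0,0,20],velocity=30); print(status.read_contact_force().round(1))
bot.movel(T+[0,0,60],velocity=60); bot.hold(.5); print(status.read_contact_force().round(1),status.read_finger_gap(),status.read_position().round(1))
c=optics.camera_params("side"); p,d=optics.snapshot("side"); cv2.imwrite("pics/s4.png",cv2.resize(p[180:340,210:370],None,fx=3.7,fy=3.7,interpolation=cv2.INTER_CUBIC))
V,U=np.mgrid[:480,:640].astype(float); P=deproj(c,U,V,d.astype(float))
for m,s,ce in blobs(p,*YELLOW,150): q=P[m&(d>0)]; print("Y",ce.round(),q.mean(0).round(1),np.percentile(q[:,2],[5,50,95]).round(1))
for m,s,ce in blobs(p,*ORANGE,15): q=P[m&(d>0)]; print("O",s,q.min(0).round(),q.max(0).round())
print(status.read_time_s())
```

```text
[-0.3  0.3 -0.7]
[ 0.9  0.5 -1.8] 0.3638680658219317 [587.  108.3 146.9]
Y [336. 172.] [ 591.3 -383.5   21.6] [ 6.  22.6 34. ]
Y [268. 294.] [637.8 116.3  34.9] [31.2 35.3 37.9]
Y [319. 299.] [533.9 106.3  35.2] [31.7 35.4 38.2]
27.7417
```

View pics/s4.png

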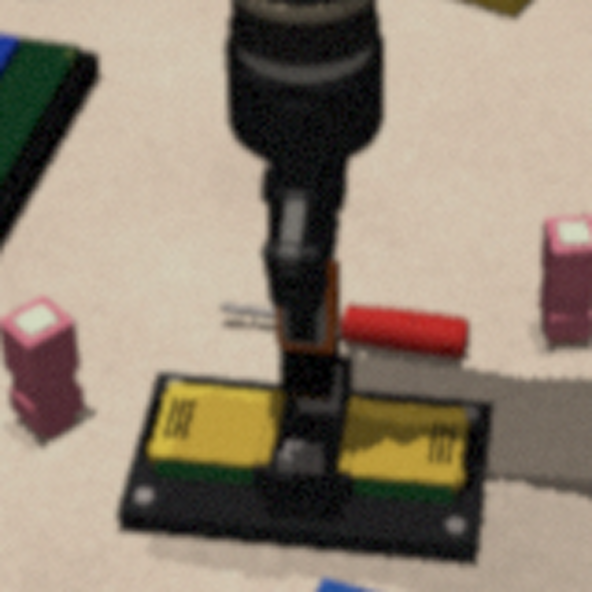

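Run:
```python
from h import *
c=optics.camera_params("side"); u,v=292.4,274.6
for z in (100,106,112,118): print(z,ray(c,u,v,z).round(1))
p,d=optics.snapshot("scene"); cv2.imwrite("pics/c5.png",cv2.resize(p[140:260,310:430],None,fx=5,fy=5,interpolation=cv2.INTER_CUBIC))
c=optics.camera_params("scene"); V,U=np.mgrid[:480,:640].astype(float); P=deproj(c,U,V,d.astype(float))
m=(d>0)&(np.hypot(P[...,0]-587,P[...,1]-108)<22)
hsv=cv2.cvtColor(p,cv2.COLOR_BGR2HSV); o=cv2.inRange(hsv,(4,130,60),(18,255,255))>0
q=P[m&o]; print(len(q),q[:,2].min() if len(q) else 0,q[:,2].max() if len(q) else 0)
```

```text
100 [586.  113.7 100. ]
106 [584.3 119.8 106. ]
112 [582.7 125.8 112. ]
118 [581.1 131.9 118. ]
81 106.19245840361839 155.0176313706079
```

View pics/c5.png

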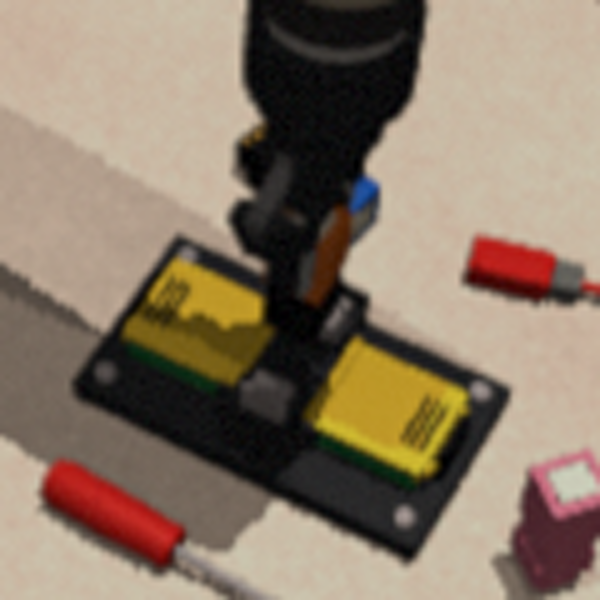

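Run:
```python
from rig import bot,status
bot.hold(.3); print(status.read_contact_force(),abs(status.read_joint_vel()).max()); bot.job_done()
```

```text
[-0.00913773 -0.40969367 -1.35360031] 0.0016335850963542337
the job is handed in; nothing more can be done
```

I pressed both covers shut, rocked the relay towards both jaws until they let go, lifted it out and handed the job in. The time was about 28 s, and no verdict was reported.

**Last checks:**
- **Covers:** both measured 35.6 mm high right after pressing. They still read about 35.4 mm with the relay lifted, against 35.5 mm when shut.
- **Relay release:** after a second, slightly larger rock to each side, it lifted freely. The pull was about 1 N, which is its own weight.
- **Final hold:** the relay is in the gripper over its base. Its foot is about 67–69 mm above the bench, judged from the lower edge of the cap in the side view. The arm was still, and the wrist force was about 1.4 N.
- **Other objects:** those in the close-up views look unmoved. I did not re-measure any bystander, and the mug, meter and breadboard were not in those views.

**Not checked directly:**
- **Jaws:** I inferred how far they were pushed back from the free lift and did not see it. The first rock to the right met less resistance than the one to the left, so I rocked both sides again.
- **Upright:** I judged this by eye from the pictures, since the gripper hides most of the cap.

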